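# Stop the key cutter, put its jaw block away and release the stop

## Task

Push the red mushroom stop of the key-cutting machine down until it latches, then, with the machine stopped, take the yellow jaw block off the machine's bed and put it fully home, upright, in the rack cradle marked yellow. Only then turn the mushroom clockwise to release it and let go, so that it stands up again with the machine ready for use. Leave the other things on the bench and in the rack as they are.

Things in the scene. Friction and masses are not known exactly. Their poses are not given: they have to be found in the camera images.
- stop_box: fixed yellow stop box, 70 x 70 x 56 mm high; origin at the centre of its underside. On its top, in the middle, a red mushroom head: round cap 44 mm across (underside 22 mm above the box, 14 mm thick) crossed by a raised grip bar 44 mm long, 13 wide, 14 high with a white stripe; bar top 106 mm above the bench when up, 98 when latched down
- stop_top (a point): centre of the top of the red mushroom's grip bar, on the turning axis; x runs along the bar (it turns with the head), z up. Moves 8 mm down when pressed
- stop_press (a joint): how far the mushroom is pushed down, m: 0 up, 0.008 fully down. Over-centre spring: about 6 N starts it moving, and once past 6 mm it snaps down and stays down; turning it lifts it by a cam (let it rise) until it springs up
- stop_turn (a joint): turn of the mushroom head, rad, growing clockwise seen from above, 0 at rest to 0.8 at its stop; the latch lets go at about 0.4; a light spring brings it back to 0 within 1 s when let go
- machine: fixed green key-cutting machine; origin on the bench, 30 mm below its bed. Flat bed from -130 to 130 mm in its x and -170 to 190 mm in its y. In its frame: headstock and wheel at y above 40 mm, 205 mm high; carriage with two steel vices at x 70 to 120 mm, y -155 to 60 mm, 110 mm high
- block_yellow: loose steel jaw block with yellow band and top, 60 (x) x 24 (y) x 34 (z) mm, about 0.35 kg; origin at the centre of its underside, z up; it lies on the machine's bed
- block_blue: the same block in blue, already in its own blue cradle; to be left alone
- rack: fixed wooden board 110 (x) x 250 (y) x 12 mm that carries the three cradles side by side along its y; origin at the centre of its underside
- cradle_yellow: fixed aluminium cradle with yellow marks, an open tray for one block: inside 66 (x) x 30 (y) mm, floor 4 mm above its origin, walls 4 mm thick, 16 mm high; yellow plate 24 mm high at its +x end; origin at the centre of its underside, z up. A block at home has its origin 4 mm above this one, its length along x, either way round
- cradle_blue: the same cradle with blue marks, holding the blue block
- cradle_green: the same cradle with green marks, empty; not the place for the yellow block
- oil_bottle: loose white bottle, 36 mm diameter, 110 mm high, on the bench; origin at the centre of its underside
- padlock: loose brass padlock standing on the bench, 22 x 42 mm, 66 mm high with its shackle; origin at the centre of its underside
- lock_barrel: loose brass cylinder standing on the machine's bed, 28 mm diameter, 30 mm high; origin at the centre of its underside
There are look-alikes about, which are no part of the job. Leave any turquoise look-alike of the block_yellow alone. Leave any brown or pink look-alike of the stop_box alone.

How it is judged:
By the outcome, as a careful person would: the job done as asked, in the order asked, and still so for the second after the job is handed in, with the robot touching nothing.
It also fails if it takes over 67 s, if anything falls off the work surface, if the arm or the gripper's body presses on something with over 40 N, if the wrist force passes 120 N, or if a joint passes its speed limit or range.

## Robot

A 6-joint arm with a two-finger parallel gripper is mounted at the origin on the work surface. World frame = base frame: x ahead of the robot, y to its left, z up, the work surface at z = 0. Lengths are in m, angles in rad, forces in N, time in s.
With the tool pointing down it reaches from about 0.275 to 0.85 m from the base axis. Payload 19 kg.
Tool frame: the origin (TCP) lies midway between the tips of the shut fingers; the grasp point (between the pads) lies 19 mm behind it; z points along the fingers, y is the line along which they close (so a half turn about z gives the same grasp; the last joint's range is limited). The gripper opens to 85 mm and grips with 20 to 120 N. Pads are 22 mm wide; open, the fingers measure 114 mm over their backs; the gripper's body (76 mm by 85 mm) begins 54 mm behind the grasp point. The pads swing forward as they close: fully open they stand 13 mm farther back than shut.
Start: joints at [-1.407, 0.15, 1.437, -0, 1.554, -0.134], TCP at [0.169, -0.55, 0.231] pointing down, gripper open.
Joint ranges: [-2.8, 2.8], [-0.68, 2.1], [0.12, 2.68], [-1.39, 4.53], [0.16, 2.79], [-2.81, 2.81]. Speed limits (rad/s): [1.89, 1.89, 2.22, 3.01, 3.01, 3.01].

## Interface

Orientations are given as a 3x3 rotation matrix whose columns are the frame's x, y, z axes.
In Python, from workcell import get_state, capture, camera_params, close_job gives the robot as it stands.
- The arm moves only by the shell command python3 -m crank 'ROWS' [FORCE]. ROWS is JSON, a list of rows, each a list of 7 numbers: the finger opening in cm, from 0 to 8.54, then the shift along the tool's x, y, z in cm, then the turn, a rotation vector about the tool's x, y, z in degrees. A call has 1 to 8 rows; each row shifts and turns the commanded pose from where the row before left it, along the tool's axes as they then stand; what a row does not reach is not made up. A row lasts 1/10 s, in which the tool goes at most 50 mm and 8.59 degrees, less where a joint would pass 70% of its speed; a pose out of reach is approached as far as the arm can. A call with a gripper value outside its range is refused whole. The fingers move at their own pace and stop on an object; FORCE is the grip in N (left out, the last holds). Time passes only in rows, so rows that do not move let the fingers close. It gives the time, the measured TCP pose, the force, the opening and the grip force at its end, in the units of the state.
- get_state(): the state, without advancing time (a new reading comes with each control period).
- capture(name): name is "scene" or "top" or "wrist"; returns (picture, depth): 420x560x3 uint8, blue, green, red; 420x560 float32, m along the optical axis (not along the pixel's ray), 0 where there is no reading.
- camera_params(name): a dict with "K" (3x3 intrinsics, pixels), "cam_to_world" (4x4, takes a point from camera to world coordinates); the wrist camera has in their place "mount" (4x4, takes a point from camera to tool coordinates, whose origin is the TCP and whose axes are the flange's). Camera axes: x right, y down, z forward; pixel columns grow to the right and rows downward; lengths in m; the calibration is good to about 2 mm. A picture is of the moment at which its call begins: read the wrist's pose just before it. camera_params takes no time and is no camera call.
- close_job(): hands the job in; it is judged then, once.
The state is a dict: "time": time; "joint_positions": joint angles; "joint_vel": joint speeds; "joint_efforts": joint torques, N m; "tcp_pos": TCP position; "eef_rot": TCP orientation; "force": force on the tool from outside, world axes, zero at the start; "wrist_torque": the same for the moment, N m; "grip_width": finger opening in m; "finger_force": force on a finger pad.
Only numpy, scipy, OpenCV 4.12 (cv2) and the standard library are available. Lean on these libraries where they do the work, as an engineer would, in place of code of your own. Each camera call takes 0.05 s, during which the arm holds its last target. There are 200 camera calls.

## Working session

There is one attempt and no reset: what is moved stays moved. The work goes in short steps, Python scripts to look and compute and a shell command to move; the robot and the scene stay as the last step left them, time stands still between calls to the robot, and variables do not carry over. Pictures are saved under pics/ and viewed, at most 10 in all, crops included, and the job is handed in when it is done.

```bash
mkdir -p pics
cat > h.py <<'E'
import numpy as np,cv2
from workcell import *
def cap(n):
    s=get_state(); im,d=capture(n); p=camera_params(n)
    if n=="wrist":
        T=np.eye(4);T[:3,:3]=s["eef_rot"];T[:3,3]=s["tcp_pos"];M=T@np.array(p["mount"])
    else: M=np.array(p["cam_to_world"])
    K=np.array(p["K"])
    v,u=np.mgrid[:420,:560]
    P=np.stack([(u-K[0,2])/K[0,0]*d,(v-K[1,2])/K[1,1]*d,d],-1)
    W=P@M[:3,:3].T+M[:3,3]; W[d==0]=np.nan
    return im,W,M,K
E
python3 - <<'E'
from h import *
for n in("top","scene"):
    im,W,M,K=cap(n); cv2.imwrite(f"pics/{n}0.png",cv2.resize(im,(800,600),interpolation=cv2.INTER_CUBIC)); np.savez(f"{n}0.npz",im=im,W=W,M=M,K=K)
print(get_state())
E
```

```text
{'time': 0.1, 'joint_positions': array([-1.40697265e+00,  1.50934078e-01,  1.43790186e+00, -1.68536449e-07,
        1.55383287e+00, -1.33956390e-01]), 'joint_vel': array([-4.27901953e-04, -1.88397060e-03,  1.60533558e-04,  3.75839864e-04,
       -4.35796811e-04, -5.40257950e-05]), 'joint_efforts': array([ 6.51318536e-03, -7.14374900e+01, -5.71792781e+01,  3.90527146e-05,
        7.11919914e-03,  1.30045061e-05]), 'tcp_pos': array([ 0.16867458, -0.54948317,  0.23076935]), 'eef_rot': array([[ 9.55990182e-01,  2.93398603e-01, -1.75677145e-04],
       [ 2.93398621e-01, -9.55989603e-01,  1.06171125e-03],
       [ 1.43559076e-04, -1.06652897e-03, -9.99999421e-01]]), 'force': array([0.12278473, 0.53000587, 0.43382727]), 'wrist_torque': array([-0.01355453,  0.01342892,  0.00616542]), 'finger_force': 0.0, 'grip_width': 0.08516531423977808}
```

View pics/top0.png

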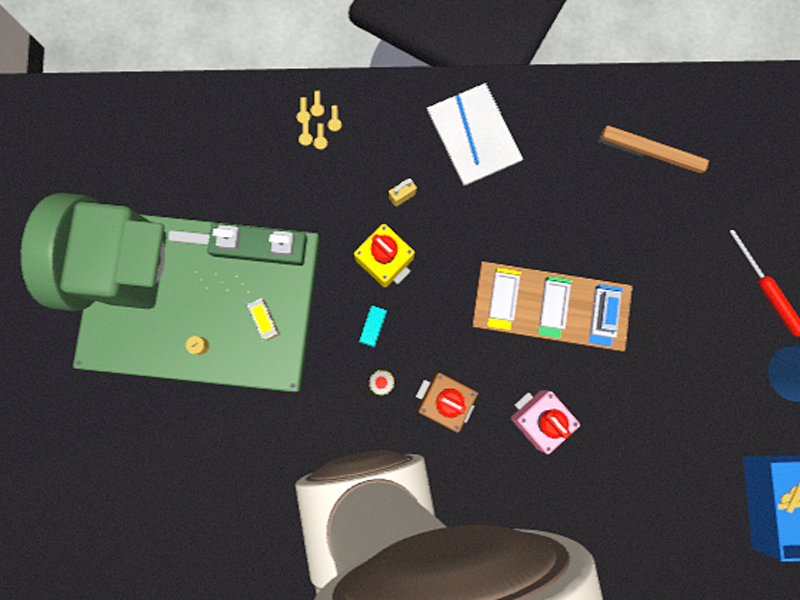

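View pics/scene0.png

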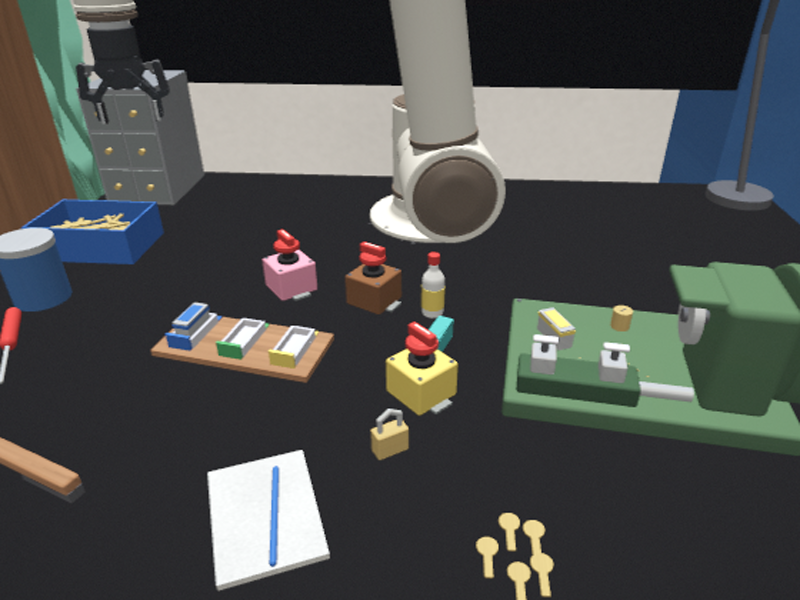

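Top view (800×600): the stop boxes are yellow (384,254), brown (448,402) and pink (545,422). Only the yellow one fits the description; brown and pink are look-alikes. The blocks are yellow (263,319) on the bed, turquoise (373,326) as the look-alike, and blue in its cradle (607,312). The yellow cradle is at (503,300). I'll measure these and confirm them in an enlarged crop.

Run:
```python
from h import *
z=np.load("top0.npz");im,W=z["im"],z["W"]
def crop(x0,y0,x1,y1,f):return cv2.resize(im[y0:y1,x0:x1],None,fx=f,fy=f,interpolation=cv2.INTER_CUBIC)
a=crop(165,150,300,260,5.9);cv2.imwrite("pics/cropA.png",a[:600,:800])
b=crop(322,175,452,255,6);cv2.imwrite("pics/cropB.png",b)
hsv=cv2.cvtColor(im,cv2.COLOR_BGR2HSV);h,s,v=cv2.split(hsv)
def stat(name,m,box,zr):
    x0,y0,x1,y1=box;mm=np.zeros_like(m);mm[y0:y1,x0:x1]=m[y0:y1,x0:x1]
    mm&=(W[...,2]>zr[0])&(W[...,2]<zr[1]);P=W[mm]
    if len(P)<5: print(name,len(P));return
    c,(w,hh),_=r=cv2.minAreaRect(P[:,:2].astype(np.float32)*1000)
    bx=cv2.boxPoints(r);e=[bx[1]-bx[0],bx[2]-bx[1]];l=max(e,key=np.linalg.norm)
    print(name,len(P),"mean",P.mean(0).round(4),"rect",np.round(c,1),round(w,1),round(hh,1),"longdir",round(np.degrees(np.arctan2(l[1],l[0]))%180,1))
yel=(h>20)&(h<35)&(s>120)&(v>120); any_=np.ones_like(yel)
stat("block top",any_,(165,200,205,245),(.055,.075))
stat("block yel",yel,(165,200,205,245),(.055,.075))
stat("box top",any_,(240,150,300,205),(.05,.062))
stat("bar",any_,(250,155,290,190),(.098,.115))
stat("cap",any_,(250,155,290,190),(.082,.115))
stat("cradY all",any_,(335,180,370,238),(.022,.045))
stat("cradY plate",yel,(335,180,370,238),(.0,.05))
stat("cradY floor",any_,(335,180,370,238),(.0145,.019))
stat("cradG all",any_,(372,185,406,242),(.022,.045))
stat("blue",any_,(408,190,445,250),(.04,.06))
stat("rack",any_,(325,175,452,255),(.008,.06))
stat("barrel",any_,(125,230,150,252),(.05,.07))
print(W[224,183],W[177,268],W[210,352],W[188,355],W[227,349])
```

```text
block top 320 mean [0.5016 0.1997 0.0654] rect [502.3 200.6] 61.6 24.4 longdir 24.4
block yel 160 mean [0.5012 0.1992 0.0659] rect [498.1 197.9] 51.3 19.4 longdir 25.8
box top 614 mean [0.5991 0.0099 0.057 ] rect [604.2  10.3] 70.3 70.3 longdir 45.3
bar 126 mean [0.6028 0.0103 0.1065] rect [603.   10.6] 42.5 13.0 longdir 42.6
cap 308 mean [0.6018 0.0107 0.0976] rect [603.6  10.3] 39.3 42.1 longdir 178.9
cradY all 259 mean [ 0.5422 -0.1835  0.03  ] rect [ 537.  -182.9] 38.7 80.0 longdir 169.0
cradY plate 156 mean [ 0.5175 -0.1806  0.0215] rect [ 532.1 -183.4] 43.3 100.5 longdir 167.3
cradY floor 599 mean [ 0.528  -0.1833  0.0162] rect [ 531.5 -184. ] 80.0 115.8 longdir 177.1
cradG all 271 mean [ 0.5265 -0.2646  0.03  ] rect [ 521.8 -264.2] 39.1 80.2 longdir 169.1
blue 330 mean [ 0.5037 -0.3435  0.0509] rect [ 507.7 -345.9] 25.5 68.9 longdir 168.7
rack 4961 mean [ 0.5173 -0.2616  0.0195] rect [ 518.7 -264. ] 250.9 110.7 longdir 79.5
barrel 143 mean [0.4643 0.3027 0.0609] rect [464.6 303.2] 26.9 25.9 longdir 4.5
[0.49911969 0.19913194 0.06731668] [0.59537733 0.01049751 0.09022   ] [ 0.52806932 -0.18309022  0.01983191] [ 0.58122716 -0.19419568  0.01245466] [ 0.48904708 -0.17525357  0.0144773 ]
```

View pics/cropA.png

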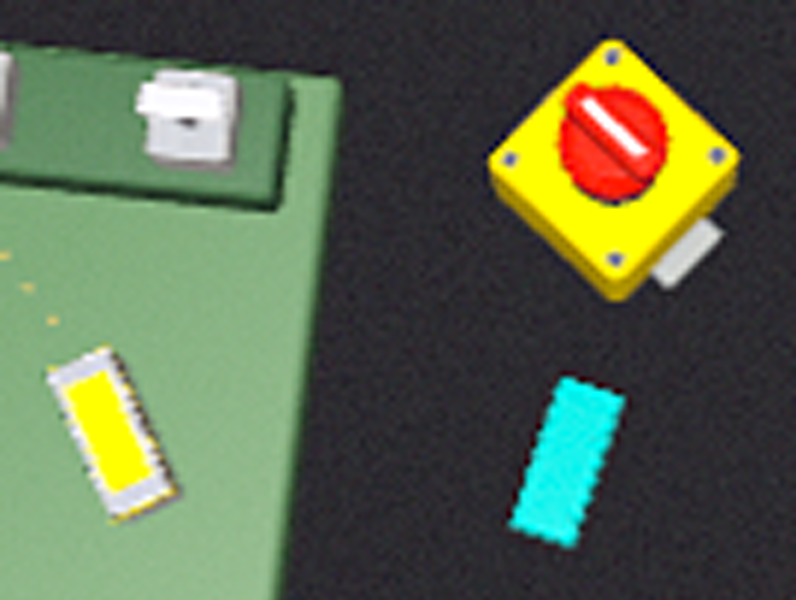

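View pics/cropB.png

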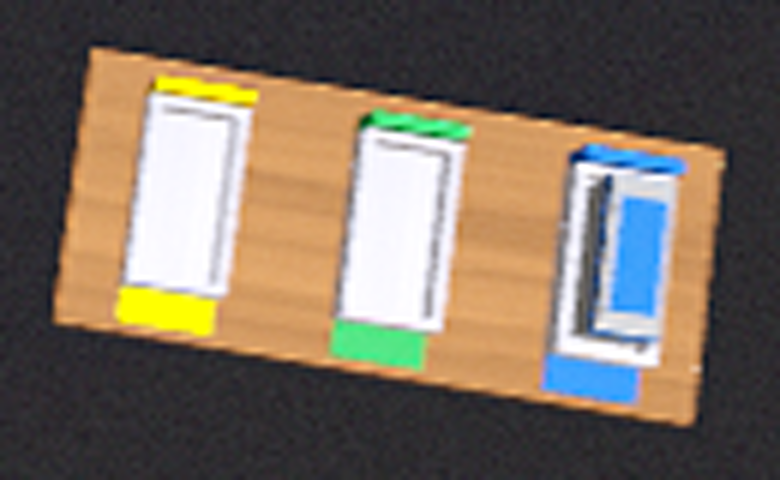

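The crops confirm it: the yellow-banded block is on the bed (crop A, 112,432), the yellow box carries the mushroom (crop A, 612,145, bar at about 45°), and the yellow cradle is empty (crop B, 185,195). Measured heights and sizes agree with the sheet. Next I'll move above the mushroom with the fingers shut.

```bash
cat > go.py <<'E'
# usage: go.py x y z psi_deg [rows]: shift in tool axes (cm) from the measured pose, after turn
import sys,numpy as np
from workcell import get_state
from scipy.spatial.transform import Rotation as Ro
s=get_state();R=np.array(s["eef_rot"]);a=list(map(float,sys.argv[1:5]));p=np.radians(a[3])
G=np.array([[np.cos(p),np.sin(p),0],[np.sin(p),-np.cos(p),0],[0,0,-1]])
d=np.array(a[:3])-s["tcp_pos"]
print("t",s["time"],"turn deg",np.degrees(Ro.from_matrix(R.T@G).as_rotvec()).round(2),"after-turn cm",(G.T@d*100).round(2),"now cm",(R.T@d*100).round(2),"F",s["force"].round(1),"grip",s["grip_width"].round(4),"tcp",s["tcp_pos"].round(4))
E
python3 -m crank '[[0,0,0,0,0,0,-7],[0,0,0,0,0,0,-7],[0,0,0,0,0,0,-7],[0,0,0,0,0,0,-7],[0,4.7,-0.6,0,0,0,0],[0,4.7,-0.6,0,0,0,0],[0,4.7,-0.6,0,0,0,0],[0,4.7,-0.6,0,0,0,0]]' 20
python3 -m crank '[[0,4.7,-0.6,0,0,0,0],[0,4.7,-0.6,0,0,0,0],[0,4.7,-0.6,0,0,0,0],[0,4.7,-0.6,0,0,0,0],[0,4.7,-0.6,0,0,0,0],[0,4.7,-0.6,0,0,0,0],[0,4.7,-0.6,0,0,0,0]]'
python3 -m crank '[[0,4.7,-0.6,0,0,0,0],[0,4.7,-0.6,0,0,0,0],[0,4.7,-0.6,0,0,0,0],[0,3.0,0,0,0,0,0],[0,0,0,0,0,0,0],[0,0,0,0,0,0,0]]'
python3 go.py 0.6035 0.0105 0.115 45
```

```text
time: 0.9
tcp_pos: [0.2851, -0.398, 0.231]
eef_rot: [[0.707, 0.708, -0.0], [0.708, -0.707, 0.001], [0.0, -0.0, -1.0]]
force: [2.6, -0.0, 0.3]
grip_width: 0.0001
finger_force: 0.0
time: 1.6
tcp_pos: [0.4879, -0.1351, 0.2313]
eef_rot: [[0.706, 0.708, -0.0], [0.708, -0.706, 0.0], [0.0, -0.0, -1.0]]
force: [0.9, -1.3, 0.9]
grip_width: 0.0002
finger_force: 0.0
time: 2.2
tcp_pos: [0.5951, -0.0029, 0.2306]
eef_rot: [[0.705, 0.709, -0.001], [0.709, -0.705, 0.0], [-0.001, -0.001, -1.0]]
force: [-0.5, 0.3, 0.8]
grip_width: 0.0
finger_force: 0.0Traceback (most recent call last):
  File "go.py", line 8, in <module>
    print("t",s["time"],"turn deg",np.degrees(Ro.from_matrix(R.T@G).as_rotvec()).round(2),"after-turn cm",(G.T@d*100).round(2),"now cm",(R.T@d*100).round(2),"F",s["force"].round(1),"grip",s["grip_width"].round(4),"tcp",s["tcp_pos"].round(4))
                                                                                                                                                                                            ^^^^^^^^^^^^^^^^^^^^^
AttributeError: 'float' object has no attribute 'round'
```

```bash
sed -i 's/s\["grip_width"\].round(4)/round(float(s["grip_width"]),4)/' go.py
python3 go.py 0.6035 0.0105 0.115 45
python3 - <<'E'
from h import *
im,W,M,K=cap("wrist"); cv2.imwrite("pics/w1.png",im); np.savez("w1.npz",im=im,W=W)
h,s,v=cv2.split(cv2.cvtColor(im,cv2.COLOR_BGR2HSV))
near=np.hypot(W[...,0]-.6035,W[...,1]-.0105)<.06
for n,lo,hi in(("bar",.099,.112),("cap",.085,.112),("box",.048,.062)):
    P=W[near&(W[...,2]>lo)&(W[...,2]<hi)]
    if len(P)>20:
        r=cv2.minAreaRect(P[:,:2].astype(np.float32)*1000);b=cv2.boxPoints(r);l=max([b[1]-b[0],b[2]-b[1]],key=np.linalg.norm)
        print(n,len(P),P.mean(0).round(4),r,np.degrees(np.arctan2(l[1],l[0])))
E
```

```text
t 2.2 turn deg [-0.06  0.05  0.13] after-turn cm [ 1.54 -0.35 11.56] now cm [ 1.55 -0.34 11.56] F [-0.5  0.3  0.8] grip 0.0 tcp [ 0.5951 -0.0029  0.2306]
bar 666 [0.6057 0.0098 0.1058] ((605.5266723632812, 9.156631469726562), (42.833412170410156, 12.452672958374023), 44.690773010253906) 44.69078
cap 1598 [0.6059 0.0098 0.097 ] ((605.3668823242188, 9.157197952270508), (41.80045700073242, 41.96589279174805), 81.21378326416016) -8.786223
box 2669 [0.6094 0.0133 0.0558] ((605.1409301757812, 9.171920776367188), (69.53450775146484, 70.0308837890625), 45.0579833984375) -44.94198
```

View pics/w1.png

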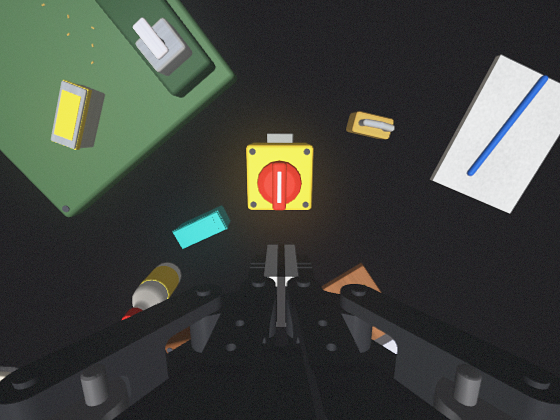

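The wrist view shows the mushroom at (279,180), bar upright in the frame, and the white stripe aligned with tool x. The measured axis is about (0.605, 0.0095). I'll press now.

```bash
python3 -m crank '[[0,1.6,-0.2,2,0,0,0],[0,0,0,4,0,0,0],[0,0,0,4,0,0,0],[0,0,0,2,0,0,0],[0,0,0,0,0,0,0],[0,0,0,0,0,0,0]]'
python3 go.py 0.6048 0.0096 0.097 45
python3 -m crank '[[0,0,0,0.4,0,0,0],[0,0,0,0.3,0,0,0],[0,0,0,0.3,0,0,0],[0,0,0,0.2,0,0,0],[0,0,0,0,0,0,0]]'
```

```text
time: 2.85
tcp_pos: [0.6051, 0.0086, 0.1125]
eef_rot: [[0.707, 0.707, 0.001], [0.707, -0.707, -0.0], [0.001, 0.001, -1.0]]
force: [0.9, -1.0, 0.3]
grip_width: -0.0001
finger_force: 0.0
t 2.85 turn deg [ 0.03 -0.03  0.  ] after-turn cm [ 0.05 -0.09  1.55] now cm [ 0.05 -0.09  1.55] F [ 0.9 -1.   0.3] grip -0.0001 tcp [0.6051 0.0086 0.1125]
time: 3.35
tcp_pos: [0.6048, 0.0095, 0.0989]
eef_rot: [[0.706, 0.708, -0.001], [0.708, -0.706, 0.0], [-0.0, -0.001, -1.0]]
force: [-0.1, -0.0, 0.2]
grip_width: 0.0001
finger_force: 0.0
```

```bash
python3 -m crank '[[0,0,0,0.2,0,0,0],[0,0,0,0.1,0,0,0],[0,0,0,0,0,0,0]]'
python3 -m crank '[[0,0,0,-1.5,0,0,0],[0,0,0,-4,0,0,0],[0,0,0,-4,0,0,0],[0,0,0,-3,0,0,0],[0,-1.6,0,-2,0,0,0],[0,0,0,0,0,0,0]]'
cat > st.py <<'E'
from h import *
import sys
im,W,M,K=cap(sys.argv[1])
h,s,v=cv2.split(cv2.cvtColor(im,cv2.COLOR_BGR2HSV))
near=np.hypot(W[...,0]-.605,W[...,1]-.0095)<.03
P=W[near&(W[...,2]>.07)&(W[...,2]<.12)]
print("bar top z",np.sort(P[:,2])[-300:].mean() if len(P)>400 else np.percentile(P[:,2],[50,80,95]),len(P))
E
python3 st.py wrist; python3 go.py 0.5016 0.1997 0.2 25
```

```text
time: 3.65
tcp_pos: [0.6056, 0.0094, 0.0978]
eef_rot: [[0.706, 0.708, 0.002], [0.708, -0.706, -0.0], [0.001, 0.001, -1.0]]
force: [-4.7, -0.3, 16.9]
grip_width: 0.0002
finger_force: 8.5
time: 4.25
tcp_pos: [0.594, -0.0026, 0.2451]
eef_rot: [[0.707, 0.708, 0.005], [0.708, -0.707, -0.001], [0.003, 0.004, -1.0]]
force: [-0.4, -0.4, -0.8]
grip_width: 0.0
finger_force: 0.0
bar top z 0.09856699005324765 1405
t 4.3 turn deg [ 0.1  -0.11 20.03] after-turn cm [  0.17 -22.2    4.3 ] now cm [  7.75 -20.81   4.27] F [ 0.3  1.  -1.4] grip 0.0003 tcp [ 0.5939 -0.0022  0.243 ]
```

Latched: the bar top measures 0.0986. Next, the block.

```bash
python3 -m crank '[[4.6,0,0,0,0,0,7],[4.6,0,0,0,0,0,7],[4.6,0,0,0,0,0,6],[4.6,-0.3,-4.5,0,0,0,0],[4.6,-0.3,-4.5,0,0,0,0],[4.6,-0.3,-4.5,1,0,0,0],[4.6,-0.3,-4.5,1,0,0,0],[4.6,-0.3,-4.2,1,0,0,0]]'
python3 -m crank '[[4.6,0,0,0,0,0,0],[4.6,0,0,0,0,0,0]]'
cat > blk.py <<'E'
from h import *
import sys
cx,cy,lo,hi,r=map(float,sys.argv[1:6])
im,W,M,K=cap("wrist"); cv2.imwrite(sys.argv[6],im)
near=np.hypot(W[...,0]-cx,W[...,1]-cy)<r
m=(near&(W[...,2]>lo)&(W[...,2]<hi)).astype(np.uint8)
n,L,st,_=cv2.connectedComponentsWithStats(m)
for k in range(1,n):
    if st[k,4]<150: continue
    P=W[L==k]; R=cv2.minAreaRect(P[:,:2].astype(np.float32)*1000);b=cv2.boxPoints(R);l=max([b[1]-b[0],b[2]-b[1]],key=np.linalg.norm)
    print(st[k],P.mean(0).round(4),np.round(R[0],1),np.round(R[1],1),round(float(np.degrees(np.arctan2(l[1],l[0]))%180),1))
E
python3 blk.py .5016 .1997 .056 .075 .06 pics/w2.png; python3 go.py 0.5016 0.1997 0.045 25
```

```text
time: 5.1
tcp_pos: [0.4846, 0.1946, 0.21]
eef_rot: [[0.906, 0.424, -0.001], [0.424, -0.906, 0.0], [-0.001, -0.001, -1.0]]
force: [0.4, 0.2, -0.5]
grip_width: 0.0458
finger_force: 0.0
time: 5.3
tcp_pos: [0.4855, 0.1937, 0.2105]
eef_rot: [[0.905, 0.425, -0.001], [0.425, -0.905, -0.0], [-0.001, -0.0, -1.0]]
force: [0.0, -0.9, 0.2]
grip_width: 0.0455
finger_force: 0.0
[ 270  147   27   64 1584] [0.5043 0.2001 0.0642] [502.9 199.5] [61.4 24.6] 24.0
t 5.35 turn deg [-0.01  0.05  0.1 ] after-turn cm [ 1.69  0.04 16.58] now cm [ 1.7   0.04 16.58] F [ 1.  -0.4  0. ] grip 0.0464 tcp [0.4861 0.1929 0.2108]
```

Wrist measurement of the block: centre (0.503, 0.1995), top 0.064, 61×25 mm. That matches the sheet, so I'll descend and grip.

```bash
python3 -m crank '[[4.6,1.8,0.1,4,0,0,0.9],[4.6,0,0,4,0,0,0],[4.6,0,0,4,0,0,0],[4.6,0,0,2.5,0,0,0],[4.6,0,0,2.1,0,0,0],[4.6,0,0,0,0,0,0],[4.6,0,0,0,0,0,0]]'
python3 -m crank '[[2.8,0,0,0,0,0,0],[1.8,0,0,0,0,0,0],[1.5,0,0,0,0,0,0],[1.5,0,0,0,0,0,0],[1.5,0,0,0,0,0,0]]' 60
python3 go.py 0.5027 0.1998 0.0445 24.2
```

```text
time: 6.05
tcp_pos: [0.5034, 0.1989, 0.0457]
eef_rot: [[0.913, 0.408, -0.0], [0.408, -0.913, -0.0], [-0.0, -0.0, -1.0]]
force: [-0.2, -0.5, 0.1]
grip_width: 0.0459
finger_force: 0.0
time: 6.55
tcp_pos: [0.5038, 0.1996, 0.0469]
eef_rot: [[0.912, 0.409, 0.003], [0.409, -0.912, 0.0], [0.003, 0.001, -1.0]]
force: [-0.7, -1.9, 7.6]
grip_width: 0.0227
finger_force: 59.8
t 6.55 turn deg [ 0.05 -0.15 -0.04] after-turn cm [-0.09 -0.07  0.24] now cm [-0.09 -0.07  0.24] F [-0.7 -1.9  7.6] grip 0.0227 tcp [0.5038 0.1996 0.0469]
```

```bash
python3 -m crank '[[1.5,0,0,-1.5,0,0,0],[1.5,0,0,-4,0,0,0],[1.5,0,0,-4,0,0,0],[1.5,0,0,-4,0,0,0],[1.5,0,0,-4,0,0,0],[1.5,0,0,-2,0,0,0],[1.5,0,0,0,0,0,7],[1.5,0,0,0,0,0,7]]'
python3 -m crank '[[1.5,0,0,0,0,0,7],[1.5,0,0,0,0,0,7],[1.5,0,0,0,0,0,6.7],[1.5,0,0,0,0,0,0]]'
python3 go.py 0.51 -0.178 0.24 -10.5
```

```text
time: 7.35
tcp_pos: [0.503, 0.1996, 0.2418]
eef_rot: [[0.985, 0.172, 0.002], [0.172, -0.985, 0.001], [0.002, -0.0, -1.0]]
force: [0.4, 0.0, -3.6]
grip_width: 0.0225
finger_force: 59.6
time: 7.75
tcp_pos: [0.5028, 0.1995, 0.241]
eef_rot: [[0.983, -0.185, 0.001], [-0.185, -0.983, 0.0], [0.001, -0.0, -1.0]]
force: [-0.4, 1.1, -2.4]
grip_width: 0.0227
finger_force: 59.6
t 7.75 turn deg [-0.02 -0.04 -0.16] after-turn cm [ 7.59 36.99  0.1 ] now cm [ 7.69 36.97  0.09] F [-0.4  1.1 -2.4] grip 0.0227 tcp [0.5028 0.1995 0.241 ]
```

```bash
python3 -m crank '[[1.5,0.95,4.6,0,0,0,0],[1.5,0.95,4.6,0,0,0,0],[1.5,0.95,4.6,0,0,0,0],[1.5,0.95,4.6,0,0,0,0],[1.5,0.95,4.6,0,0,0,0],[1.5,0.95,4.6,0,0,0,0],[1.5,0.95,4.6,0,0,0,0],[1.5,0.95,4.6,0,0,0,0]]'
python3 -m crank '[[1.5,0,0,4,0,0,0],[1.5,-2,0,4,0,0,0],[1.5,-1,0,0,0,0,0],[1.5,0,0,0,0,0,0]]'
python3 blk.py .534 -.1823 .0235 .0325 .055 pics/w3.png; python3 blk.py .534 -.1823 .033 .042 .055 pics/w3.png;python3 go.py 0.534 -0.1823 0.034 -10.5
python3 - <<'E'
from workcell import *;import numpy as np
print(np.round(camera_params("wrist")["mount"],3))
E
```

```text
time: 8.55
tcp_pos: [0.5099, -0.1781, 0.2409]
eef_rot: [[0.984, -0.179, 0.001], [-0.179, -0.984, -0.0], [0.001, 0.0, -1.0]]
force: [0.8, -0.5, -3.4]
grip_width: 0.0225
finger_force: 59.9
time: 8.95
tcp_pos: [0.4802, -0.1704, 0.1618]
eef_rot: [[0.984, -0.181, 0.0], [-0.181, -0.984, -0.0], [0.0, 0.0, -1.0]]
force: [0.2, -0.3, -1.4]
grip_width: 0.0226
finger_force: 60.1
[ 263   96   44   86 1186] [ 0.5378 -0.1845  0.0281] [ 535.4 -184. ] [38.  74.2] 169.2
[262  90  45   8 358] [ 0.5744 -0.1913  0.0362] [ 574.4 -191.3] [36.9  6. ] 79.7
t 9.05 turn deg [ 0.06 -0.22  0.05] after-turn cm [ 5.32  0.16 12.92] now cm [ 5.27  0.16 12.94] F [ 0.7  0.3 -2.8] grip 0.0227 tcp [ 0.482  -0.171   0.1632]
[[-0.    -0.966 -0.257  0.065]
 [ 1.     0.    -0.     0.   ]
 [ 0.    -0.257  0.966 -0.143]
 [ 0.     0.     0.     1.   ]]
```

View pics/w3.png

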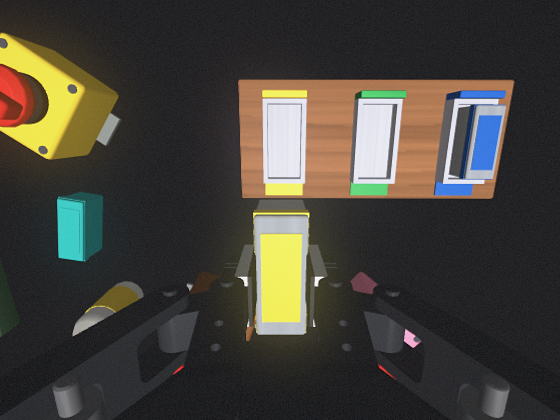

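The wrist view shows the held block at (281,270), level, and the yellow cradle at (285,140), empty. The cradle measures 38×74 mm with its centre at (0.5354, -0.184). I'll measure the block's offset in the hand.

```bash
python3 - <<'E'
from h import *
s=get_state();im,W,M,K=cap("wrist");t=np.array(s["tcp_pos"]);R=np.array(s["eef_rot"])
T=(W-t)@R   # tool coords
v,u=np.mgrid[:420,:560]
h_,s_,v_=cv2.split(cv2.cvtColor(im,cv2.COLOR_BGR2HSV))
m=(u>240)&(u<325)&(v>195)&(v<345)
zz=T[...,2][m&(abs(T[...,1])<.008)&(abs(T[...,0])<.03)];print("top z tool",np.nanmedian(zz))
z0=np.nanmedian(zz);P=T[m&(abs(T[...,2]-z0)<.003)&(abs(T[...,1])<.014)&(abs(T[...,0])<.05)]
print(len(P),np.percentile(P,[1,99],axis=0).round(4)); print(cv2.minAreaRect(P[:,:2].astype(np.float32)*1000))
Y=T[m&(h_>22)&(h_<34)&(s_>120)&(v_>100)];print("yellow",np.percentile(Y,[2,98],axis=0).round(4))
E
python3 go.py 0.535 -0.1835 0.06 -10.5
```

```text
top z tool -0.017449342892144993
6270 [[-0.0292 -0.0114 -0.019 ]
 [ 0.0295  0.012  -0.0151]]
((-0.030321121215820312, 0.14227771759033203), (27.924278259277344, 61.20135498046875), 89.25300598144531)
yellow [[nan nan nan]
 [nan nan nan]]
t 9.1 turn deg [ 0.06 -0.22  0.04] after-turn cm [ 5.42  0.27 10.3 ] now cm [ 5.38  0.26 10.32] F [ 0.3  0.  -3.3] grip 0.0223 tcp [ 0.4822 -0.171   0.163 ]
```

```bash
python3 -m crank '[[1.5,2.8,0.28,0,0,0,0],[1.5,2.65,0,2,0,0,0],[1.5,0,0,4,0,0,0],[1.5,0,0,3.5,0,0,0],[1.5,0,0,0,0,0,0],[1.5,0,0,0,0,0,0]]'
python3 go.py 0.5353 -0.1838 0.034 -10.6
```

```text
time: 9.7
tcp_pos: [0.5349, -0.1835, 0.0671]
eef_rot: [[0.983, -0.182, 0.001], [-0.182, -0.983, -0.0], [0.001, 0.0, -1.0]]
force: [-0.3, 0.0, -1.0]
grip_width: 0.0227
finger_force: 60.0
t 9.7 turn deg [ 0.01 -0.07  0.11] after-turn cm [0.05 0.02 3.31] now cm [0.05 0.02 3.31] F [-0.3  0.  -1. ] grip 0.0227 tcp [ 0.5349 -0.1835  0.0671]
```

```bash
python3 -m crank '[[1.5,0,0,1.5,0,0,0],[1.5,0,0,1,0,0,0],[1.5,0,0,0.5,0,0,0],[1.5,0,0,0.3,0,0,0],[1.5,0,0,0,0,0,0]]'
python3 go.py 0.5353 -0.1838 0.033 -10.6
```

```text
time: 10.2
tcp_pos: [0.5339, -0.1834, 0.0329]
eef_rot: [[0.983, -0.183, 0.0], [-0.183, -0.983, -0.0], [0.0, 0.0, -1.0]]
force: [-5.8, 2.2, 5.6]
grip_width: 0.0229
finger_force: 61.1
t 10.2 turn deg [-0.   -0.01  0.06] after-turn cm [ 0.14  0.02 -0.01] now cm [ 0.14  0.02 -0.01] F [-5.8  2.2  5.6] grip 0.0229 tcp [ 0.5339 -0.1834  0.0329]
```

```bash
python3 -m crank '[[3.2,0,0,0,0,0,0],[4.0,0,0,0,0,0,0],[4.0,0,0,0,0,0,0],[4.0,0,0,-2,0,0,0],[4.0,0,0,-4,0,0,0],[4.0,0,0,-5,0,0,0],[4.0,-3,0,-3,0,0,0],[4.0,0,0,0,0,0,0]]'
python3 blk.py .5353 -.1838 .0235 .0325 .055 pics/w4.png; python3 blk.py .5353 -.1838 .042 .06 .055 pics/w4.png;python3 go.py 0.6048 0.0096 0.24 45
```

```text
time: 11.0
tcp_pos: [0.5041, -0.1782, 0.1771]
eef_rot: [[0.983, -0.183, 0.006], [-0.183, -0.983, -0.003], [0.006, 0.002, -1.0]]
force: [0.3, -0.3, 0.9]
grip_width: 0.0402
finger_force: 0.0
[260 128  41  77 818] [ 0.5412 -0.1851  0.0281] [ 535.  -183.9] [38.  72.9] 169.4
[ 266  137   29   69 1879] [ 0.5347 -0.1838  0.0503] [ 533.2 -183.6] [24.6 61.2] 169.7
t 11.1 turn deg [  0.07  -0.08 -55.55] after-turn cm [20.36 -6.17 -6.7 ] now cm [  6.44 -20.28  -6.7 ] F [-0.7  0.  -0.9] grip 0.0401 tcp [ 0.5044 -0.178   0.173 ]
```

View pics/w4.png

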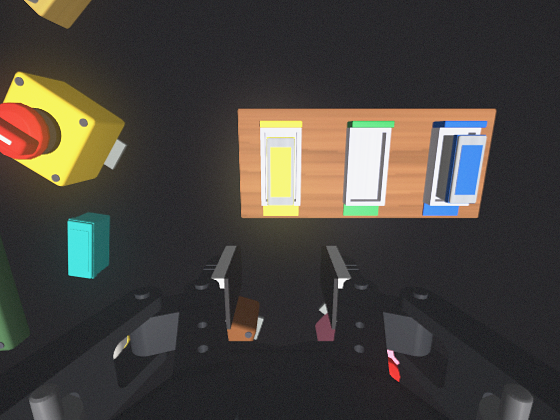

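The block is home in the yellow cradle, seen at (281,170): top 0.0503 against 0.050 expected, and level. Next, back to the mushroom at ψ=45.

```bash
python3 -m crank '[[3.5,0,0,-4,0,0,-8],[3.5,0,0,-2,0,0,-8],[3.5,0,0,0,0,0,-8],[3.5,0,0,0,0,0,-8],[3.5,0,0,0,0,0,-8],[3.5,0,0,0,0,0,-8],[3.5,0,0,0,0,0,-7.5]]'
python3 -m crank '[[3.5,4.0,-1.2,0,0,0,0],[3.5,4.0,-1.2,0,0,0,0],[3.5,4.0,-1.2,0,0,0,0],[3.5,4.0,-1.2,0,0,0,0],[3.5,2.9,-1.2,0,0,0,0],[3.5,0,0,0,0,0,0],[3.5,0,0,0,0,0,0]]'
python3 blk.py .605 .0095 .092 .112 .035 pics/w5.png; python3 go.py 0.605 0.0095 0.088 45
```

```text
time: 11.8
tcp_pos: [0.5046, -0.1779, 0.2306]
eef_rot: [[0.704, 0.711, -0.002], [0.711, -0.704, 0.001], [-0.001, -0.002, -1.0]]
force: [-0.7, -0.4, -0.5]
grip_width: 0.0349
finger_force: 0.0
time: 12.5
tcp_pos: [0.5958, -0.0014, 0.2306]
eef_rot: [[0.707, 0.708, -0.002], [0.708, -0.707, 0.0], [-0.002, -0.002, -1.0]]
force: [-0.4, -0.7, 0.0]
grip_width: 0.0352
finger_force: 0.0
[273 163  14  47 641] [0.6056 0.0094 0.0978] [605.   9.] [43.3 12.3] 45.3
t 12.55 turn deg [-0.08  0.08 -0.02] after-turn cm [ 1.48 -0.16 14.3 ] now cm [ 1.5  -0.14 14.3 ] F [-0.5  0.2  0.3] grip 0.0351 tcp [ 0.5956 -0.0021  0.231 ]
```

```bash
python3 -m crank '[[3,1.5,-0.15,4,0,0,0],[3,0,0,4,0,0,0],[3,0,0,3.5,0,0,0],[3,0,0,1.8,0,0,0],[3,0,0,0.9,0,0,0],[2,0,0,0,0,0,0]]' 20
python3 -m crank '[[1.2,0,0,0,0,0,0],[1.0,0,0,0,0,0,0],[1.0,0,0,0,0,0,0],[1.0,0,0,0,0,0,0]]'
python3 go.py 0.605 0.0095 0.088 45
```

```text
time: 13.15
tcp_pos: [0.6047, 0.009, 0.0894]
eef_rot: [[0.708, 0.706, -0.002], [0.706, -0.708, 0.0], [-0.001, -0.001, -1.0]]
force: [0.9, 0.1, 0.2]
grip_width: 0.0204
finger_force: 0.0
time: 13.55
tcp_pos: [0.6053, 0.0096, 0.0908]
eef_rot: [[0.708, 0.707, 0.0], [0.707, -0.708, -0.0], [0.0, 0.001, -1.0]]
force: [-4.1, -2.3, 1.1]
grip_width: 0.0118
finger_force: 21.5
t 13.55 turn deg [ 0.03 -0.01 -0.04] after-turn cm [-0.03 -0.01  0.28] now cm [-0.03 -0.01  0.28] F [-4.1 -2.3  1.1] grip 0.0118 tcp [0.6053 0.0096 0.0908]
```

```bash
python3 -m crank '[[1.0,0,0,-0.1,0,0,6],[1.0,0,0,-0.15,0,0,6],[1.0,0,0,-0.15,0,0,6],[1.0,0,0,-0.15,0,0,6],[1.0,0,0,-0.15,0,0,6],[1.0,0,0,-0.15,0,0,5],[1.0,0,0,0,0,0,0]]'
python3 go.py 0.605 0.0095 0.088 45
```

```text
time: 14.25
tcp_pos: [0.6053, 0.0096, 0.099]
eef_rot: [[0.985, 0.171, 0.0], [0.171, -0.985, -0.0], [0.0, 0.0, -1.0]]
force: [-5.1, -2.3, -1.6]
grip_width: 0.0124
finger_force: 21.1
t 14.25 turn deg [ 2.000e-02 -1.000e-02 -3.514e+01] after-turn cm [-0.03 -0.01  1.1 ] now cm [-0.03  0.01  1.1 ] F [-5.1 -2.3 -1.6] grip 0.0124 tcp [0.6053 0.0096 0.099 ]
```

```bash
python3 -m crank '[[3,0,0,0,0,0,0],[6,0,0,0,0,0,0],[6,0,0,0,0,0,0],[6,0,0,-2,0,0,0],[6,0,0,-4,0,0,0],[6,0,0,-4,0,0,0],[6,-1.5,0,-3,0,0,0],[6,0,0,0,0,0,0]]'
python3 -m crank '[[6,0,0,0,0,0,0],[6,0,0,0,0,0,0],[6,0,0,0,0,0,0],[6,0,0,0,0,0,0],[6,0,0,0,0,0,0],[6,0,0,0,0,0,0]]'
python3 blk.py .605 .0095 .097 .112 .035 pics/w6.png
python3 - <<'E'
from h import *
im,W,M,K=cap("top");cv2.imwrite("pics/top9.png",cv2.resize(im,(800,600)))
E
```

```text
time: 15.05
tcp_pos: [0.5911, 0.0071, 0.2338]
eef_rot: [[0.985, 0.174, 0.007], [0.174, -0.985, -0.001], [0.007, 0.002, -1.0]]
force: [0.3, 0.3, -0.7]
grip_width: 0.0596
finger_force: 0.0
time: 15.65
tcp_pos: [0.5905, 0.0072, 0.2285]
eef_rot: [[0.985, 0.173, -0.0], [0.173, -0.985, 0.0], [-0.0, -0.0, -1.0]]
force: [0.4, 0.2, -0.1]
grip_width: 0.0601
finger_force: 0.0
[263 165  36  46 715] [0.6059 0.0094 0.1055] [605.1   9.1] [43.9 13.1] 43.0
```

View pics/w6.png

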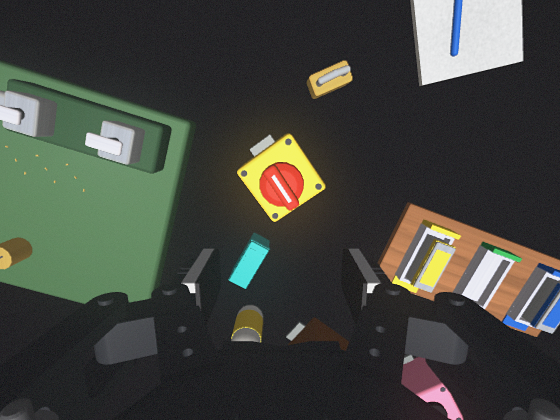

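View pics/top9.png

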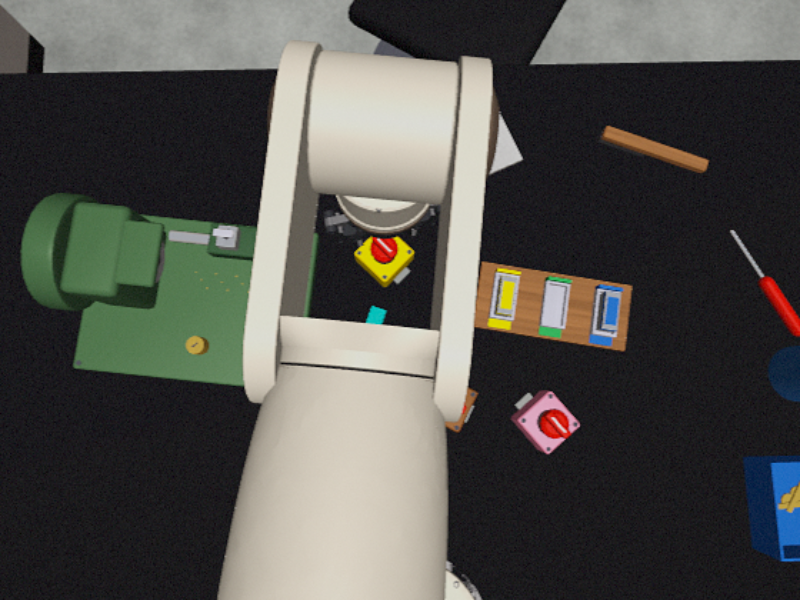

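The mushroom is up at (384,250), bar top 0.1055, and back at rest at about 45°. The yellow block sits in the yellow cradle at (507,298). The lock barrel, padlock and look-alikes in view haven't moved, and the robot is clear of everything.

```bash
python3 -c "
from workcell import *
print(close_job())"
```

```text
the job is handed in; nothing more can be done
None
```

I pressed the stop until it latched, put the yellow block fully home in the yellow cradle, then released the stop so it stands up again; the job was handed in at about 16 s of the 67 s allowed.

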